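Swipe test of a curved touch strip

TASK

The repaired instrument on the bench needs its touch strip tested: with the fingers shut, set the fingertips lightly on the end tick of the white curved strip that lies next to the green puck, and slide them along the middle of the strip, over all five ticks, to the end tick next to the red puck. Keep the springy strip pressed down a little all the way, without lifting off and without pushing it down to its stop, then lift straight up, clear of everything. Only touch the strip: do not shift or pick up the pucks or anything else on the bench.

Things in the scene. Friction and masses are not known exactly. Their poses are not given: they have to be found in the camera images.
- panel: instrument lying face up, fixed to the bench: black box with a blue face, 170 (x) x 320 (y) x 45 mm high. Origin at the centre of its underside on the bench, z up; its display is on the -x half of the face, the strip's bulge on the +x half. Nothing fixed stands more than 4 mm above its face except the strip
- strip (a joint): how far the white touch strip is pushed straight down, in m: 0 at rest, 0.008 at its stop. It sinks level as a whole wherever it is pressed, on a spring: about 1 N starts it moving, about 0.6 N more per mm, 6 N at the stop; let go, it comes back up. Pressing 2 to 5 mm deep is right; a touch counts from 0.5 mm
- arc_centre (a point): centre of the strip's arc, at the height of the strip's top at rest. The strip is one rigid piece, 24 mm wide, its middle line 140 mm from this point, on the panel's +x side, from -42 to +42 degrees about the panel's x axis (205 mm long); its flat top is 55 mm above the bench, 10 mm above the blue face
- mark1 (a point): black tick 1 of 5 across the strip, on its middle line, at the height of its top at rest (55 mm above the bench; does not sink with the strip); the tick 5 mm from the strip's end on the panel's -y side
- mark2 (a point): black tick 2 of 5 across the strip, on its middle line, at the height of its top at rest (55 mm above the bench; does not sink with the strip); ticks 1 to 5 run from the panel's -y to its +y side, 19.7 degrees (48 mm) apart along the arc
- mark3 (a point): black tick 3 of 5 across the strip, on its middle line, at the height of its top at rest (55 mm above the bench; does not sink with the strip); ticks 1 to 5 run from the panel's -y to its +y side, 19.7 degrees (48 mm) apart along the arc
- mark4 (a point): black tick 4 of 5 across the strip, on its middle line, at the height of its top at rest (55 mm above the bench; does not sink with the strip); ticks 1 to 5 run from the panel's -y to its +y side, 19.7 degrees (48 mm) apart along the arc
- mark5 (a point): black tick 5 of 5 across the strip, on its middle line, at the height of its top at rest (55 mm above the bench; does not sink with the strip); the tick 5 mm from the strip's end on the panel's +y side
- green_puck_mid (a point): centre of the loose green puck (22 mm across, 16 mm high) standing on the panel's face about 46 mm beyond one end tick of the strip: start at this end, which may be tick 1 or tick 5
- red_puck_mid (a point): centre of the loose red puck, of the same shape, about 46 mm beyond the other end tick: finish at this end
- meter_mid (a point): centre of a yellow multimeter lying loose on the bench, 130 (its x) x 72 x 36 mm; leave alone
- reel_mid (a point): centre of a loose metal solder reel standing on its flange, 54 mm across, 36 mm high; leave alone
- screwdriver_mid (a point): middle of the handle of a loose blue screwdriver lying along the display side of the panel, about 200 mm long; leave alone
- bit_case_mid (a point): centre of a loose green screwdriver-bit case lying beyond the panel's +x side, 75 (its x) x 110 x 30 mm; leave alone

How it is judged:
On the way, in this order (a step that is already met when the one before it is completed fails the run):
1. the fingertips press the strip at the end tick next to the green puck (value of joint strip above 0.0005 m and ((horizontal distance between green_puck_mid and mark1 below 0.1 m and horizontal distance between the grasp point and mark1 below 0.016 m) or (horizontal distance between green_puck_mid and mark5 below 0.1 m and horizontal distance between the grasp point and mark5 below 0.016 m))), for 0.1 s.
2. they press it at the second tick (value of joint strip above 0.0005 m and ((horizontal distance between green_puck_mid and mark1 below 0.1 m and horizontal distance between the grasp point and mark2 below 0.016 m) or (horizontal distance between green_puck_mid and mark5 below 0.1 m and horizontal distance between the grasp point and mark4 below 0.016 m))), for 0.04 s.
3. they press it at the middle tick (value of joint strip above 0.0005 m and horizontal distance between the grasp point and mark3 below 0.016 m), for 0.04 s.
4. they press it at the fourth tick (value of joint strip above 0.0005 m and ((horizontal distance between green_puck_mid and mark1 below 0.1 m and horizontal distance between the grasp point and mark4 below 0.016 m) or (horizontal distance between green_puck_mid and mark5 below 0.1 m and horizontal distance between the grasp point and mark2 below 0.016 m))), for 0.04 s.
5. they press it at the end tick next to the red puck (value of joint strip above 0.0005 m and ((horizontal distance between green_puck_mid and mark1 below 0.1 m and horizontal distance between the grasp point and mark5 below 0.016 m) or (horizontal distance between green_puck_mid and mark5 below 0.1 m and horizontal distance between the grasp point and mark1 below 0.016 m))), for 0.1 s.
At the end, for the whole second after the job is handed in: The five ticks were traced in order, green end to red (pressed 0.5 mm or more, fingertips within 16 mm of each); the strip is back up (under 0.5 mm), the fingertips clear above it; pucks, meter, reel, screwdriver and bit case within 10 mm of their starts, pucks upright (value of joint strip below 0.0005 m and z of the grasp point in the frame of panel above 0.085 m and distance of each of green_puck_mid, red_puck_mid, meter_mid, reel_mid, screwdriver_mid, bit_case_mid from where it was at the start of the episode below 0.01 m and angle between each of green_puck_mid, red_puck_mid's own z axis and vertical below 0.2 rad); the robot touches nothing.
It fails at once if the strip is pushed down to its stop (more than 7.2 mm) (value of joint strip above 0.0072 m).
It fails at once if the strip is pressed with more than 15 N (contact force between anything else and strip above 15 N).
It fails at once if the fingertips leave the strip on the way (4 to 12 mm above it, between the end ticks) (value of joint strip below 0.0002 m and z of the grasp point in the frame of panel between 0.078 and 0.086 m and y of the grasp point in the frame of panel between -0.06 and 0.06 m and horizontal distance between the grasp point and arc_centre between 0.124 and 0.156 m and x of the grasp point in the frame of panel above 0 m).
It fails at once if a puck is shifted or lifted by more than 10 mm (distance of any of green_puck_mid, red_puck_mid from where it was at the start of the episode above 0.01 m).
It fails at once if the meter, reel, screwdriver or bit case is shifted or lifted by more than 10 mm (distance of any of meter_mid, reel_mid, screwdriver_mid, bit_case_mid from where it was at the start of the episode above 0.01 m).
It also fails if it takes over 45 s, if anything falls off the work surface, if the arm or the gripper's body presses on something with over 40 N, if the wrist force passes 120 N, or if a joint passes its speed limit or range.

ROBOT

A 7-joint arm with a two-finger parallel gripper is mounted at the origin on the work surface. World frame = base frame: x ahead of the robot, y to its left, z up, the work surface at z = 0. Lengths are in m, angles in rad, forces in N, time in s.
With the tool pointing down it reaches from about 0.4 to 0.9 m from the base axis. Payload 5.6 kg.
Tool frame: the origin (TCP) lies midway between the tips of the shut fingers; the grasp point (between the pads) lies 19 mm behind it; z points along the fingers, y is the line along which they close (so a half turn about z gives the same grasp; the last joint's range is limited). The gripper opens to 92 mm and grips with 3 to 60 N. Pads are 20 mm wide; open, the fingers measure 128 mm over their backs; the gripper's body (75 mm by 189 mm) begins 69 mm behind the grasp point.
Start: joints at [1.117, 0.468, -0.012, 1.603, 0.006, 1.071, -0.056], TCP at [0.26, -0.596, 0.182] pointing down, gripper open.
Joint ranges: [-2.53, 2.53], [-0.31, 2.02], [-1.57, 1.55], [0.28, 2.44], [-1.29, 4.43], [0.15, 1.84], [-2.92, 2.92]. Speed limits (rad/s): [2.57, 2.57, 3.14, 3.14, 3.14, 3.14, 3.14].

INTERFACE

Orientations are given as a 3x3 rotation matrix whose columns are the frame's x, y, z axes.
In Python, from station import env, effector, solver, viewer, workorder, search_frame, tip_of gives the robot as it stands. Calls block until the motion is done:
- env.reach(position, orientation): joint-space move of the TCP to a pose.
- env.movel(position, frame=None, rate=0.15): straight line of the TCP; frame=None keeps the orientation; rate is the mean speed in m/s.
- env.goto_joints(angles): joint-space move.
- effector.release() and effector.grasp(squeeze=None): open the fingers fully, or close them until they stop; squeeze is the grip in N (None keeps the last).
- env.pause(seconds).
- solver.inverse_kinematics(position, orientation): joint angles nearest the present ones, or None.
- env.sense(): the state.
- viewer.read_camera(name): name is "scene" or "top"; returns (picture, depth): 384x512x3 uint8, red, green, blue; 384x512 float32, m along the optical axis (not along the pixel's ray), 0 where there is no reading.
- viewer.camera_info(name): a dict with "intrinsics" (3x3 intrinsics, pixels), "dist_coeffs" ([k1, k2, p1, p2, k3] as OpenCV has them; the pictures are not rectified), "eye" and "rotation" of the camera in the world. Camera axes: x right, y up, looking along -z (the intrinsics and any distortion apply to the point x, -y, -z); pixel columns grow to the right and rows downward; lengths in m; the calibration is good to about 2 mm. A picture is of the moment at which its call begins. camera_info takes no time and is no camera call.
A pose or a line that the arm cannot do raises env.PlanningError and nothing moves.
- workorder.finish_job(): hands the job in; it is judged then, once.
Trained networks look in the newest picture that a camera, given by its name, has taken for a name from the list of things; names that differ only in an ending like _2 or _b are one class to them, and where a whole thing is asked for, a point or a joint stands for the part that bears it (a point fixed in the world has none). Each returns a list of dicts, best first, with "score" (0 to 1); they miss things now and then, are a little off and sometimes report something else, mostly with a low value. They report only what shows in the picture. A call takes as long as a camera call.
- search_frame(camera, name): "at" ([x, y, z] in m, in world coordinates, good to about 4 mm: the middle of the surface that is visible of it).
- tip_of(camera, name): "at" ([x, y, z] in m, in world coordinates, good to about 4 mm: a listed point, or the origin of a listed thing).
The state is a dict: "t": time; "joint_positions": joint angles; "joint_velocities": joint speeds; "tau": joint torques, N m; "ee_pos": TCP position; "tcp_rot": TCP orientation; "wrist_force": force on the tool from outside, world axes, zero at the start; "moment": the same for the moment, N m; "gripper_width": finger opening in m; "grasp_force": force on a finger pad.
Only numpy, scipy, OpenCV 4.12 (cv2) and the standard library are available. Lean on these libraries where they do the work, as an engineer would, in place of code of your own. Each camera call takes 0.05 s, during which the arm holds its last target. There are 200 camera calls.

## Working session

There is one attempt and no reset: what is moved stays moved. The work goes in short steps, each a Python script; the robot and the scene stay as the last script left them, time stands still between calls to the robot, and variables do not carry over. Pictures are saved under pics/ and viewed, at most 10 in all, crops included, and the job is handed in when it is done.

```bash
ls; mkdir -p pics; python3 - <<'E'
from station import *
import cv2,numpy as np
s=env.sense();print(s['t'],s['ee_pos'],s['gripper_width'],s['wrist_force'])
for c in("top","scene"):
    im,d=viewer.read_camera(c);cv2.imwrite(f"pics/{c}0.png",im[:,:,::-1]);np.savez(f"{c}0.npz",im=im,d=d)
    i=viewer.camera_info(c);print(c,i)
    for n in["panel","arc_centre","mark1","mark2","mark3","mark4","mark5","green_puck_mid","red_puck_mid"]:
        r=tip_of(c,n);print(n,[(np.round(q["at"],4).tolist(),round(q["score"],2)) for q in r[:2]])
print(env.sense()['t'])
E
```

```text
pics
0.0 [ 0.25925503 -0.59538106  0.18125697] 0.09207546558169659 [-0.00859016  0.07050936 -0.06881535]
top {'intrinsics': array([[450.94976152,   0.        , 251.17402557],
       [  0.        , 450.94976152, 190.97085696],
       [  0.        ,   0.        ,   1.        ]]), 'dist_coeffs': array([-0.05140291,  0.        ,  0.        ,  0.        ,  0.        ]), 'eye': array([0.3522713 , 0.08235603, 1.23230698]), 'rotation': array([[ 1.89183556e-02,  9.83526495e-01, -1.79771326e-01],
       [-9.99820563e-01,  1.84359238e-02, -4.35409455e-03],
       [-9.68116884e-04,  1.79821440e-01,  9.83698791e-01]])}
panel [([0.5364, 0.008, 0.0027], 0.9)]
arc_centre [([0.4557, -0.0237, 0.0539], 0.6)]
mark1 [([0.5869, 0.0377, 0.0561], 0.89), ([0.5201, 0.102, 0.0561], 0.89)]
mark2 [([0.5869, 0.0377, 0.0561], 0.89), ([0.5201, 0.102, 0.0561], 0.89)]
mark3 [([0.5869, 0.0377, 0.0561], 0.89), ([0.5201, 0.102, 0.0561], 0.89)]
mark4 [([0.5869, 0.0377, 0.0561], 0.89), ([0.5201, 0.102, 0.0561], 0.89)]
mark5 [([0.5869, 0.0377, 0.0561], 0.89), ([0.5201, 0.102, 0.0561], 0.89)]
green_puck_mid [([0.5851, -0.10
[... 476 characters left out ...]
0105, -0.16763505],
       [-0.00937717,  0.60073993,  0.79938952]])}
panel [([0.5367, 0.0095, 0.0012], 0.91), ([0.4594, -0.023, 0.0551], 0.58)]
arc_centre [([0.4614, -0.0213, 0.0525], 0.84), ([0.4256, 0.2621, 0.0153], 0.3)]
mark1 [([0.5946, -0.0619, 0.0559], 0.84), ([0.559, 0.0735, 0.0529], 0.82)]
mark2 [([0.5946, -0.0619, 0.0559], 0.84), ([0.559, 0.0735, 0.0529], 0.82)]
mark3 [([0.5946, -0.0619, 0.0559], 0.84), ([0.559, 0.0735, 0.0529], 0.82)]
mark4 [([0.5946, -0.0619, 0.0559], 0.84), ([0.559, 0.0735, 0.0529], 0.82)]
mark5 [([0.5946, -0.0619, 0.0559], 0.84), ([0.559, 0.0735, 0.0529], 0.82)]
green_puck_mid [([0.5893, -0.1034, 0.051], 0.61)]
red_puck_mid [([0.4856, 0.1202, 0.0537], 0.4)]
1.0
```

View pics/top0.png

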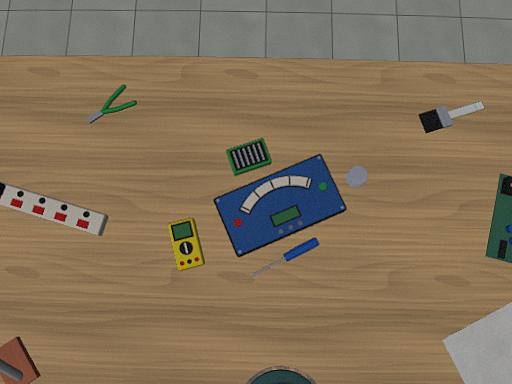

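View pics/scene0.png

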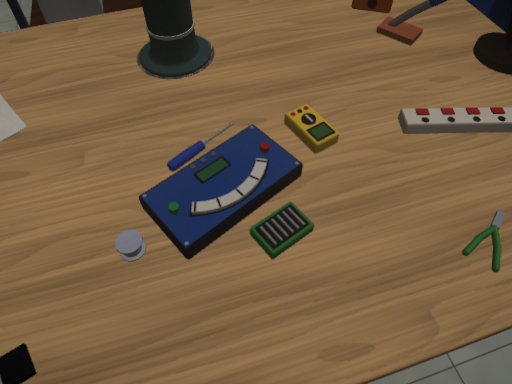

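```bash
python3 - <<'E'
from station import *
import numpy as np
for c in("top","scene"):
    for n in["mark1"]:
        for q in tip_of(c,n): print(c,np.round(q["at"],4).tolist(),round(q["score"],2))
E
```

```text
top [0.5869, 0.0377, 0.0561] 0.89
top [0.5201, 0.102, 0.0561] 0.89
top [0.6004, -0.0112, 0.0522] 0.84
top [0.595, -0.0627, 0.0504] 0.72
top [0.5594, 0.0742, 0.0558] 0.57
scene [0.5946, -0.0619, 0.0559] 0.84
scene [0.559, 0.0735, 0.0529] 0.82
scene [0.5863, 0.0384, 0.0515] 0.81
scene [0.6004, -0.0153, 0.0539] 0.65
scene [0.526, 0.1022, 0.059] 0.55
scene [0.4248, -0.0571, 0.01] 0.55
```

The top view shows the panel with its display towards the robot. The green puck is at (323,187), next to the strip's right end (-y), and the red puck is at (238,223), next to the left end. The scene view agrees: green at (174,208), red at (265,147). So the slide starts at tick 1 and ends at tick 5. Next I'll fit the arc from the ticks and the white pixels, then move above the start.

```bash
cat > h.py <<'E'
import numpy as np,cv2
from scipy.optimize import least_squares
def white(c,info):
    im=np.load(f"{c}0.npz")["im"]
    m=(im.min(2)>110)&(im.max(2).astype(int)-im.min(2)<60)
    v,u=np.nonzero(m)
    p=cv2.undistortPoints(np.c_[u,v].astype(float)[:,None],info["intrinsics"],info["dist_coeffs"])[:,0]
    r=np.c_[p[:,0],-p[:,1],-np.ones(len(p))]@info["rotation"].T
    X=info["eye"]+r*((0.055-info["eye"][2])/r[:,2])[:,None]
    return X[:,:2]
T=np.radians(np.array([-2,-1,0,1,2])*19.7+0)
def marks(p): return np.c_[p[0]+.14*np.cos(p[2]+T),p[1]+.14*np.sin(p[2]+T)]
E
python3 - <<'E'
from station import *
from h import *
t=np.array([[.5201,.102],[.5594,.0742],[.5869,.0377],[.6004,-.0112],[.595,-.0627]])[::-1]
s=np.array([[.526,.1022],[.559,.0735],[.5863,.0384],[.6004,-.0153],[.5946,-.0619]])[::-1]
f=least_squares(lambda p:np.r_[(marks(p)-t).ravel(),(marks(p)-s).ravel()],[.458,-.022,.43])
print(f.x,np.round(f.fun,4))
for c in("top","scene"):
    X=white(c,viewer.camera_info(c)); d=X-f.x[:2]; r=np.hypot(*d.T); a=np.arctan2(d[:,1],d[:,0])-f.x[2]
    k=(abs(r-.14)<.025)&(abs(a)<.9); X=X[k];a=a[k]
    print(c,k.sum(),np.percentile(r[k],[2,50,98]),np.degrees(np.percentile(a,[0.5,50,99.5])))
    # centre so that mask's mean radius is 140, angles symmetric
    g=least_squares(lambda p:np.hypot(*(X-p).T)-.14,f.x[:2],loss="soft_l1",f_scale=.01).x
    a=np.arctan2(*(X-g).T[::-1]);print(g,np.percentile(a,[.5,99.5]).mean())
np.save("fit.npy",f.x);m=marks(f.x);print(m)
effector.grasp()
x=np.array([np.cos(f.x[2]),np.sin(f.x[2]),0]);z=np.array([0,0,-1.]);cur=env.sense()['tcp_rot'];print(cur)
# tool y tangential or radial: choose tool y along panel y (nearest sense)
y=np.array([-x[1],x[0],0]);y*=np.sign(y@cur[:,1]) or 1
R=np.c_[np.cross(y,z),y,z];np.save("R.npy",R)
for q in m: print(solver.inverse_kinematics([*q,.052],R))
env.reach([*m[0],.12],R)
s=env.sense();print(s['t'],s['ee_pos'],s['gripper_width'],s['wrist_force'])
im,_=viewer.read_camera("scene");cv2.imwrite("pics/s1.png",cv2.resize(im[110:260,110:330,::-1],None,fx=3,fy=3))
E
```

```text
[ 0.45974316 -0.02320948  0.42299661] [-0.0001  0.0029 -0.0011 -0.0009  0.0005 -0.0034  0.0012 -0.0003  0.0018
  0.0002  0.0003  0.0021 -0.0011  0.0032  0.0011 -0.0041  0.0016  0.0004
 -0.0041  0.    ]
top 619 [0.12800474 0.13985811 0.15089199] [-42.1650168    1.2290507   42.43753575]
[ 0.45985208 -0.02412334] 0.43011862458404065
scene 765 [0.12737077 0.13906092 0.14950418] [-42.12802951  -4.17465747  41.96348328]
[ 0.4588001  -0.02411524] 0.4239841081113603
[[ 0.59486846 -0.05983126]
 [ 0.59930467 -0.01213771]
 [ 0.58740397  0.03425979]
 [ 0.56055944  0.07393   ]
 [ 0.52191346  0.10222917]]
[[ 9.16871779e-01  3.99181838e-01 -3.64845190e-05]
 [ 3.99181837e-01 -9.16871780e-01 -1.64327081e-05]
 [-4.00112645e-05  5.02728988e-07 -9.99999999e-01]]
[ 0.28907054  0.56870008 -0.3226042   1.81274405  0.24066531  0.79852876
 -1.3028836 ]
[ 0.20732393  0.57057475 -0.32059832  1.80892969  0.23953944  0.80007635
 -1.38150585]
[ 0.15152368  0.55961623 -0.34839031  1.83508644  0.25767295  0.79116075
 -1.47806561]
[ 0.13611633  0.54008203 -0.41831646  1.88811896  0.30296438  0.7755695
 -1.5955433 ]
[ 0.16421082  0.51588699 -0.52548268  1.96344132  0.36875266  0.75669225
 -1.72466332]
4.7167 [ 0.59486203 -0.06127988  0.12001329] 0.0008792800666817081 [0.37058455 0.73682576 0.59412709]
```

View pics/s1.png

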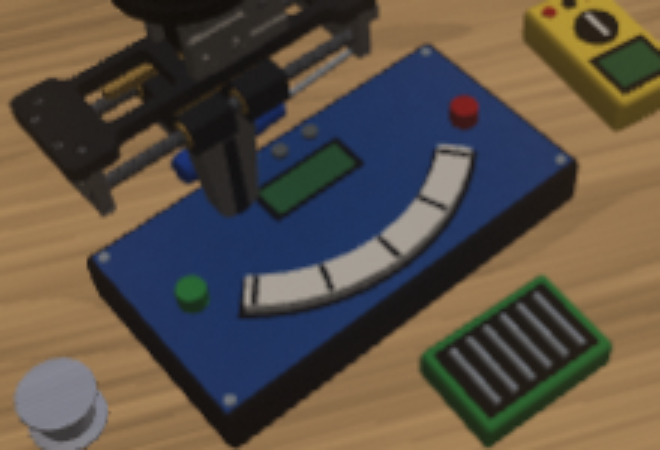

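```bash
python3 - <<'E'
from station import *
from h import *
m=marks(np.load("fit.npy"));R=np.load("R.npy")
def show(k):
    s=env.sense();print(k,s['t'],np.round(s['ee_pos'],4),np.round(s['wrist_force'],2))
show("free")
for z in(.07,.058,.0545,.0525):
    env.movel([*m[0],z],R,rate=.06 if z>.06 else .02);env.pause(.2);show(z)
E
```

```text
free 4.7667 [ 0.5948 -0.0612  0.12  ] [ 0.5  -1.09  0.29]
0.07 5.95 [ 0.5951 -0.0599  0.0704] [ 0.2  -0.34  0.63]
0.058 6.9 [ 0.595  -0.0598  0.0581] [-0.32 -0.61  0.52]
0.0545 7.425 [ 0.5949 -0.0598  0.0545] [ 0.26 -0.26 -0.11]
0.0525 7.875 [ 0.5949 -0.0598  0.0525] [ 0.45 -0.34  0.53]
```

The fingers are shut above the strip's green end, with the tick at crop pixel (255,290) and both pucks clear. There is no clear contact force yet, so I'll feel further down with averaged readings.

```bash
cat >> h.py <<'E'
def avg(env,n=8):
    F=[]
    for _ in range(n): env.pause(.02);F.append(env.sense()['wrist_force'])
    return np.round(np.mean(F,0),2)
E
python3 - <<'E'
from station import *
from h import *
m=marks(np.load("fit.npy"));R=np.load("R.npy")
for z in(.0525,.0515,.0505,.0495):
    env.movel([*m[0],z],R,rate=.01);f=avg(env);s=env.sense();print(z,s['t'],np.round(s['ee_pos'],4),f)
    if f[2]>3: break
im,_=viewer.read_camera("scene");cv2.imwrite("pics/s2.png",cv2.resize(im[110:260,110:330,::-1],None,fx=3,fy=3))
E
```

```text
0.0525 8.2583 [ 0.5949 -0.0598  0.0525] [ 0.45  0.27 -0.2 ]
0.0515 8.6417 [ 0.5949 -0.0598  0.0515] [ 0.14 -0.17 -0.06]
0.0505 9.025 [ 0.5949 -0.0599  0.0505] [0.13 0.09 0.32]
0.0495 9.4083 [ 0.5949 -0.0598  0.0495] [ 0.33 -0.04  0.14]
```

View pics/s2.png

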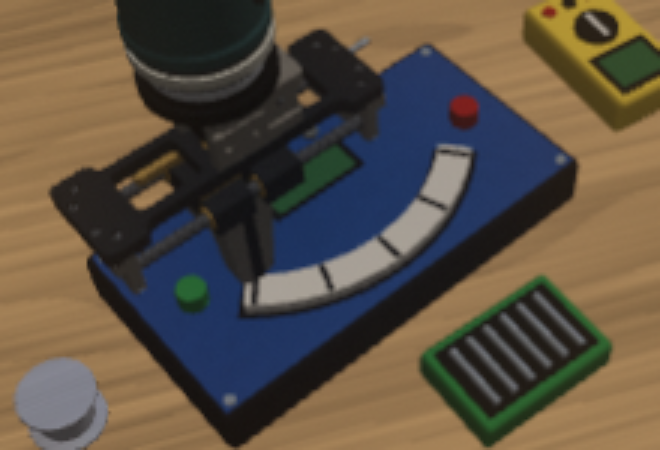

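The fingertip's lower end is at about (257,283) in the crop, and the tick spans (255,275) to (255,305). The tip looks either slightly too high or too far back. I'll check it against the depth image.

```bash
cat >> h.py <<'E'
def cloud(d,info):
    v,u=np.indices(d.shape);p=cv2.undistortPoints(np.c_[u.ravel(),v.ravel()].astype(float)[:,None],info["intrinsics"],info["dist_coeffs"])[:,0]
    X=info["eye"]+(np.c_[p[:,0],-p[:,1],-np.ones(len(p))]*d.reshape(-1,1))@info["rotation"].T
    return X.reshape(*d.shape,3)
E
python3 - <<'E'
from station import *
from h import *
p=np.load("fit.npy")
im,d=viewer.read_camera("scene");np.savez("s3.npz",im=im,d=d);X=cloud(d,viewer.camera_info("scene"))
c,s=np.cos(p[2]),np.sin(p[2]);L=(X[...,:2]-p[:2])@np.array([[c,-s],[s,c]])
L=np.dstack([L,X[...,2]])*1000
X0=cloud(np.load("scene0.npz")["d"],viewer.camera_info("scene"))
w=(im.min(2)>120); r=np.hypot(L[...,0],L[...,1])
k=w&(abs(r-140)<8)&(abs(np.degrees(np.arctan2(L[...,1],L[...,0])))<30);print("strip z",np.percentile(L[k][:,2],[10,50,90]))
for v in range(192,214,1): print(v,[tuple(np.round(L[v,u]).astype(int).tolist()) for u in range(188,202,3)],im[v,194])
print(env.sense()['t'], "tcp local",marks(p)[0])
E
```

```text
strip z [53.33561346 54.80682407 56.37133642]
192 [(118, -102, 127), (118, -96, 121), (118, -90, 116), (118, -84, 111), (118, -78, 105)] [18 18 20]
193 [(117, -102, 123), (119, -97, 120), (118, -90, 114), (118, -84, 108), (119, -78, 103)] [18 18 20]
194 [(119, -103, 122), (117, -96, 115), (118, -91, 110), (118, -85, 105), (117, -78, 98)] [18 17 19]
195 [(116, -102, 116), (118, -97, 114), (117, -91, 106), (118, -85, 101), (116, -78, 93)] [18 17 20]
196 [(116, -102, 113), (118, -97, 110), (117, -91, 103), (118, -85, 98), (118, -79, 93)] [16 16 18]
197 [(117, -103, 111), (118, -98, 107), (117, -92, 100), (118, -86, 96), (116, -79, 87)] [18 18 20]
198 [(114, -103, 105), (118, -98, 104), (118, -92, 98), (118, -86, 92), (117, -79, 85)] [22 21 23]
199 [(111, -102, 98), (117, -99, 101), (117, -92, 94), (116, -86, 88), (94, -68, 46)] [24 23 25]
200 [(110, -102, 92), (118, -99, 99), (117, -93, 91), (117, -86, 85), (96, -69, 46)] [27 26 27]
201 [(82, -89, 46), (118, -100, 96), (117, -93, 88), (119, -88, 86), (103, -73, 54)] [31 30 30]
202 [(83, -90, 45), (118, -100, 92), (116, -93, 83), (103, -
[... 429 characters left out ...]
50), (98, -93, 46), (109, -92, 57), (110, -86, 54), (115, -82, 55)] [52 49 48]
208 [(95, -99, 45), (99, -94, 44), (110, -93, 57), (113, -88, 55), (118, -84, 57)] [40 38 38]
209 [(98, -101, 46), (102, -96, 47), (112, -95, 57), (116, -90, 56), (120, -86, 57)] [39 37 38]
210 [(99, -102, 46), (102, -97, 44), (114, -96, 56), (118, -91, 56), (121, -87, 56)] [39 36 37]
211 [(101, -103, 46), (106, -99, 46), (115, -97, 56), (118, -92, 54), (123, -88, 55)] [73 69 66]
212 [(104, -105, 48), (107, -100, 46), (115, -97, 51), (118, -92, 50), (122, -88, 51)] [85 80 75]
213 [(106, -106, 46), (109, -101, 45), (114, -98, 47), (117, -93, 46), (121, -88, 46)] [70 67 64]
9.5083 tcp local [ 0.59486846 -0.05983126]
```

The depth shows the tip over tick 1 in plan: front face at 118 mm, centre about 108, y about -90. Its lower edge is at z≈84 mm though, about 34 mm higher than the state reports. I'll trust the camera and force over the reported height and keep going down under a force guard, then measure again.

```bash
cat >> h.py <<'E'
def tipz(viewer):
    p=np.load("fit.npy");im,d=viewer.read_camera("scene");X=cloud(d,viewer.camera_info("scene"))
    c,s=np.cos(p[2]),np.sin(p[2]);L=np.dstack([(X[...,:2]-p[:2])@np.array([[c,-s],[s,c]]),X[...,2]])*1000
    return im,L
E
python3 - <<'E'
from station import *
from h import *
m=marks(np.load("fit.npy"));R=np.load("R.npy")
for z in(.046,.042,.038,.035):
    env.movel([*m[0],z],R,rate=.02);f=avg(env,6);s=env.sense();print(z,s['t'],np.round(s['ee_pos'],4),f)
    if f[2]>1.5: break
im,L=tipz(viewer)
# column-wise lowest finger point near the tick
for u in range(186,206,2):
    k=(L[150:225,u,2]>59)&(abs(L[150:225,u,1]+89)<16)&(L[150:225,u,0]>95)&(L[150:225,u,0]<125)
    v=np.nonzero(k)[0]
    if len(v): print(u,v[-1]+150,np.round(L[v[-1]+150,u]))
cv2.imwrite("pics/s4.png",cv2.resize(im[150:230,150:250,::-1],None,fx=6,fy=6))
E
```

```text
0.046 9.9333 [ 0.5949 -0.0598  0.046 ] [-0.05  0.05 -0.18]
0.042 10.3833 [ 0.5949 -0.0598  0.042 ] [-0.03 -0.02  0.1 ]
0.038 10.8333 [ 0.5949 -0.0598  0.038 ] [ 0.16 -0.3   0.17]
0.035 11.2333 [ 0.5949 -0.0598  0.035 ] [ 0.14 -0.04  0.08]
186 201 [ 100. -101.   77.]
188 203 [ 107. -102.   78.]
190 206 [ 111. -101.   72.]
192 207 [ 117. -100.   74.]
194 207 [117. -96.  71.]
196 206 [117. -91.  70.]
198 205 [118. -87.  70.]
200 203 [118. -82.  72.]
202 201 [116. -76.  71.]
```

View pics/s4.png

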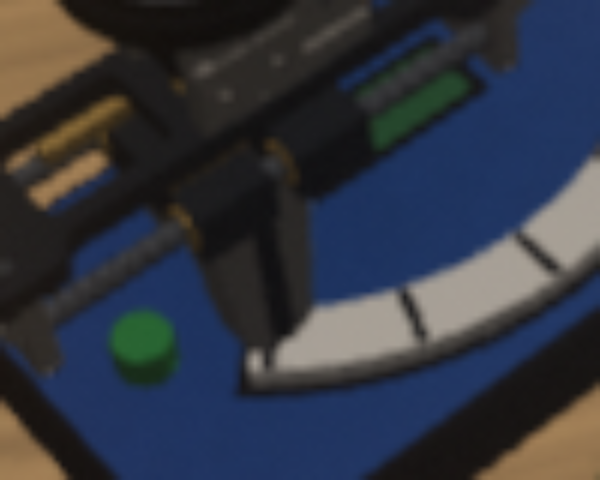

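The tip's lower edge now measures about 70 mm with 35 mm reported, so the offset is a steady ~35 mm and contact is expected near a reported z of 0.020. In the crop the green puck at (145,345) is clear of the fingers. I'll check the height of the gripper bracket over the puck, then feel for the strip.

```bash
python3 - <<'E'
from station import *
from h import *
m=marks(np.load("fit.npy"));R=np.load("R.npy")
im,L=tipz(viewer);print("bracket",[np.round(L[v,157]).tolist() for v in(203,207,209,210)])
b=(L[...,2]>64)&(abs(L[...,0]-108)<60)&(abs(L[...,1]+89)<110)&(abs(L[...,1]+89)>30);print("lowest body z",np.percentile(L[b][:,2],[0.2,1,5]))
f0=avg(env,10);print(f0)
for z in[.028,.024,.022]+list(np.arange(.021,.0125,-.001)):
    env.movel([*m[0],z],R,rate=.015);f=avg(env,10)-f0;s=env.sense();print(round(z,4),s['t'],np.round(s['ee_pos'],4),f)
    if f[2]>2.4: break
E
```

```text
bracket [[139.0, -170.0, 181.0], [138.0, -171.0, 170.0], [138.0, -173.0, 166.0], [139.0, -174.0, 164.0]]
lowest body z [157.18652298 163.09952012 172.43053451]
[ 0.27  0.28 -0.12]
0.028 12.2833 [ 0.5949 -0.0598  0.0281] [-0.09  0.08  0.35]
0.024 12.8667 [ 0.5949 -0.0598  0.024 ] [-0.02 -0.61  0.38]
0.022 13.3167 [ 0.5952 -0.0599  0.0222] [ 0.29 -0.46  1.44]
0.021 13.7333 [ 0.5952 -0.0598  0.0211] [ 0.83 -0.42  2.15]
0.02 14.15 [ 0.5952 -0.0598  0.0201] [ 1.4  -0.46  2.61]
```

Contact came at a reported z of about 0.0227. The body is 87 mm above the tip, as specified, so it is the reported height that is off. At 2.6 N the depth is about 2.7 mm. Now I'll slide along the arc, regulating the force to about 3.1 N.

```bash
python3 - <<'E'
from station import *
from h import *
p=np.load("fit.npy");R=np.load("R.npy");f0=-0.05
z=.0194;A=np.radians(np.linspace(-39.4,39.4,11))
for i,a in enumerate(A):
    q=[p[0]+.14*np.cos(p[2]+a),p[1]+.14*np.sin(p[2]+a),z]
    env.movel(q,R,rate=.04);f=avg(env,6);F=f[2]-f0;s=env.sense()
    print(i,s['t'],np.round(s['ee_pos']-q,4),f,"z",round(z,5),flush=True)
    if F>6 or F<.8: print("ABNORMAL");break
    z+=np.clip((F-3.1)/.6*.0004,-.0008,.0008)
env.pause(.2)
E
```

```text
0 14.5 [ 0.0003 -0.      0.0001] [ 2.22 -0.17  2.83] z 0.0194
1 15.2333 [-0.0004  0.0015 -0.0001] [-0.59  2.13  3.28] z 0.01925
2 15.9667 [0.0003 0.0011 0.0001] [0.58 1.29 2.74] z 0.01941
3 16.7 [-0.0003  0.0011 -0.0001] [-0.89  1.57  2.74] z 0.0192
4 17.4333 [-0.0001  0.0012 -0.    ] [-0.3   1.15  3.24] z 0.01899
5 18.1667 [-0.0005  0.0011 -0.0001] [-0.71  1.12  2.96] z 0.01912
6 18.9 [-0.0005  0.001  -0.0001] [-0.77  1.11  2.88] z 0.01906
7 19.6333 [-0.0006  0.0008 -0.0001] [-1.11  0.95  3.51] z 0.01895
8 20.3667 [-0.0007  0.0007 -0.0002] [-1.1   1.31  3.05] z 0.01925
9 21.1 [-0.0007  0.0006 -0.0002] [-1.12  0.82  3.14] z 0.01925
10 21.8333 [-0.0008  0.0005 -0.0002] [-0.95  0.84  3.23] z 0.01931
```

The force stayed at 2.7–3.5 N all the way. Now I'll take a picture at the end tick, lift straight up, and look again.

```bash
python3 - <<'E'
from station import *
from h import *
m=marks(np.load("fit.npy"));R=np.load("R.npy")
a,_=viewer.read_camera("scene")
env.movel([*m[4],.15],R,rate=.06);env.pause(.5)
s=env.sense();print(s['t'],s['ee_pos'],s['wrist_force'])
b,_=viewer.read_camera("scene")
cv2.imwrite("pics/s5.png",np.hstack([cv2.resize(i[90:270,110:340,::-1],(400,313)) for i in(a,b)]))
E
```

```text
24.9083 [0.52189756 0.10223608 0.14999612] [-0.24690757  0.1408042  -0.32344125]
```

View pics/s5.png

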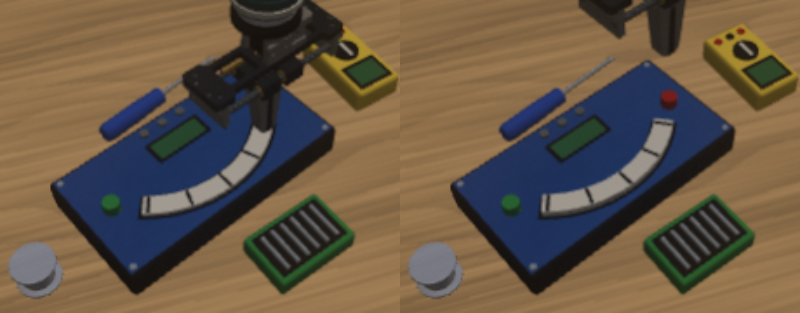

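The left half shows the fingertips on the end tick by the red puck, at about (262,125). The right half shows the arm lifted clear, with both pucks at (511,204) and (669,99) and everything else where it started.

```bash
python3 -c "
from station import *
print(workorder.finish_job())"
```

```text
the job is handed in; nothing more can be done
None
```

I traced the strip from the green-puck end tick over all five ticks to the red-puck end at about 3 N (roughly 3 mm deep by force), lifted clear with nothing else visibly moved, and handed the job in; no verdict came back.

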